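Draw out the ledge rail until it locks, then stock the bottles behind it

ROBOT

A 6-joint arm with a two-finger parallel gripper is mounted at the origin on the work surface. World frame = base frame: x ahead of the robot, y to its left, z up, the work surface at z = 0. Lengths are in m, angles in degrees, forces in N, time in s.
With the tool pointing down it reaches from about 0.325 to 0.85 m from the base axis. Payload 15.5 kg.
Tool frame: the origin (TCP) lies midway between the tips of the shut fingers; the grasp point (between the pads) lies 19 mm behind it; z points along the fingers, y is the line along which they close (so a half turn about z gives the same grasp; the last joint's range is limited). The gripper opens to 91 mm and grips with 3 to 60 N. Pads are 32 mm wide; open, the fingers measure 118 mm over their backs; the gripper's body (76 mm by 178 mm) begins 60 mm behind the grasp point.
Start: joints at [-76.347, 28.281, 77.091, -0, 74.628, -5.472], TCP at [0.205, -0.591, 0.214] pointing down, gripper open.
Joint ranges: [-166.48, 166.48], [-47.26, 123.95], [12.59, 153.08], [-70.14, 250.14], [6.76, 159.57], [-176.63, 176.63]. Speed limits (degrees/s): [108.29, 108.29, 147.25, 172.46, 172.46, 172.46].

INTERFACE

Orientations are given as a 3x3 rotation matrix whose columns are the frame's x, y, z axes.
In Python, from bench import ctrl, monitor, read_camera, camera_params gives the robot as it stands (ctrl), with the cameras as plain functions and the readings (monitor). Calls block until the motion is done:
- ctrl.goto(position, orientation): joint-space move of the TCP to a pose.
- ctrl.move_l(position, vel=0.15, ori=None, contact_N=None): straight line of the TCP; ori=None keeps the orientation; vel is the mean speed in m/s. With contact_N (N) it stops when the force on the tool has changed by that much, and returns True; else False.
- ctrl.movej(angles): joint-space move.
- ctrl.command_gripper(opening): opening from 0.0 (shut) to 1.0 (fully open); the grip force is fixed at half the most; returns when the fingers have stopped.
- ctrl.sleep(seconds).
- ctrl.ik(position, orientation): joint angles nearest the present ones, or None.
- read_camera(name): name is "scene" or "top" or "wrist"; returns the picture (384x512x3 uint8, blue, green, red); there is no depth.
- camera_params(name): a dict with "fx", "fy", "cx", "cy" (pixels), "pose" (4x4, takes a point from camera to world coordinates); the wrist camera has in their place "T_tool_cam" (4x4, takes a point from camera to tool coordinates, whose origin is the TCP and whose axes are the flange's). Camera axes: x right, y up, looking along -z (the intrinsics and any distortion apply to the point x, -y, -z); pixel columns grow to the right and rows downward; lengths in m; the calibration is good to about 2 mm. The wrist camera is an equidistant fisheye: a pixel r from the principal point sees the ray r / f radians off the axis. A picture is of the moment at which its call begins: read the wrist's pose just before it. camera_params takes no time and is no camera call.
A pose or a line that the arm cannot do raises ctrl.MotionError and nothing moves.
- ctrl.sign_off(): hands the job in; it is judged then, once.
Readings, each from a call of its own:
- monitor.current_t(): time.
- monitor.current_q(): joint angles.
- monitor.current_dq(): joint speeds.
- monitor.current_effort(): joint torques, N m.
- monitor.current_tool_pos(): TCP position.
- monitor.current_eef_rot(): TCP orientation.
- monitor.current_contact_force(): force on the tool from outside, world axes, zero at the start.
- monitor.current_wrist_torque(): the same for the moment, N m.
- monitor.current_grip_width(): opening from 0.0 (shut) to 1.0 (fully open).
- monitor.current_grasp_force(): force on a finger pad.
Only numpy, scipy, OpenCV 4.12 (cv2) and the standard library are available. Lean on these libraries where they do the work, as an engineer would, in place of code of your own. Each camera call takes 0.05 s, during which the arm holds its last target. There are 200 camera calls.

TASK

Draw the ledge's telescoping front rail out until its lock button clicks up and holds it there. Only then lift every one of the small square green bottles over the rail and leave it on the ledge behind the rail; standing is best but lying flat on the ledge is fine, as long as none rests on another or on the rail. Leave the other things on the bench where they are.

Things in the scene. Friction and masses are not known exactly. Their poses are not given: they have to be found in the camera images.
- rack: Low zinc-steel ledge fixed to the bench, 130 (x) x 508 (y) mm. Origin: centre of its underside; x to its back (away from robot), y to its left end, z up. Deck top at z 20 mm. Back wall inner face at x +61 mm, 80 mm high. End cheeks' inner faces at y +-250 mm, 75 mm high. Rear face of the front sleeve at x -43 mm, so the space behind the rail is 104 mm deep (x -43 to +61 mm).
- sleeve_mouth (a point): Ledge x -55, y 0, z 62 mm: centre of the open end of the front rail's fixed 24 x 24 mm dark steel sleeve, which runs from here to ledge y +250 mm (top at z 74 mm). A 16 x 16 mm tube slides out of it towards the ledge's -y, along the front; until it is drawn out the right half of the front is open.
- rail (a joint): Draw-out of the inner tube in metres: 0 fully in, 0.180 at its end stop; starts anywhere from 0 to 0.05. Grows as the grip moves along the ledge's -y. Sliding resistance about 2.5 N; it stays where it is left. The lock button springs up when the rail passes 0.177, and then the rail cannot go back below about 0.177.
- lock_button (a joint): Rise of the brass lock button (10 mm across) in metres: 0 held down inside the sleeve, 0.010 clicked out through the hole in the sleeve's top at ledge y +25 mm, where it stands 4 mm proud. Spring force 2 to 3 N; pressing it down frees the rail again.
- rail_grip (a point): Point on the black rubber grip block on the inner tube, 15 mm below the block's top, at ledge x -55 mm, y (-30 mm minus the rail's draw-out), z 105 mm. The block is 24 (x) x 28 (y) mm and its top is at z 120 mm; it stands 46 mm above the sleeve's top. The tube runs 35 mm on past it towards -y.
- bottle1: Small square green glass bottle with a black round twist cap, 95 mm high, about 0.13 to 0.22 kg. Body 44 x 44 mm and 58 mm high, then cap 28 mm in diameter from 58 to 95 mm. Origin: centre of its underside; z runs up through the cap. Four to six of these are present, the rest are absent.
- bottle2: Small square green glass bottle with a black round twist cap, 95 mm high, about 0.13 to 0.22 kg. Body 44 x 44 mm and 58 mm high, then cap 28 mm in diameter from 58 to 95 mm. Origin: centre of its underside; z runs up through the cap. Four to six of these are present, the rest are absent.
- bottle3: Small square green glass bottle with a black round twist cap, 95 mm high, about 0.13 to 0.22 kg. Body 44 x 44 mm and 58 mm high, then cap 28 mm in diameter from 58 to 95 mm. Origin: centre of its underside; z runs up through the cap. Four to six of these are present, the rest are absent.
- bottle4: Small square green glass bottle with a black round twist cap, 95 mm high, about 0.13 to 0.22 kg. Body 44 x 44 mm and 58 mm high, then cap 28 mm in diameter from 58 to 95 mm. Origin: centre of its underside; z runs up through the cap. Four to six of these are present, the rest are absent.
- bottle5: Small square green glass bottle with a black round twist cap, 95 mm high, about 0.13 to 0.22 kg. Body 44 x 44 mm and 58 mm high, then cap 28 mm in diameter from 58 to 95 mm. Origin: centre of its underside; z runs up through the cap. Four to six of these are present, the rest are absent.
- bottle6: Small square green glass bottle with a black round twist cap, 95 mm high, about 0.13 to 0.22 kg. Body 44 x 44 mm and 58 mm high, then cap 28 mm in diameter from 58 to 95 mm. Origin: centre of its underside; z runs up through the cap. Four to six of these are present, the rest are absent.
- bottle1_mid (a point): Point on the axis of bottle1, 40 mm above its underside.
- bottle2_mid (a point): Point on the axis of bottle2, 40 mm above its underside.
- bottle3_mid (a point): Point on the axis of bottle3, 40 mm above its underside.
- bottle4_mid (a point): Point on the axis of bottle4, 40 mm above its underside.
- bottle5_mid (a point): Point on the axis of bottle5, 40 mm above its underside.
- bottle6_mid (a point): Point on the axis of bottle6, 40 mm above its underside.
- wax_tin: Flat round steel tin, 62 mm diameter, 34 mm high, standing among the bottles. Leave alone. Origin: centre of underside.
- depth_gauge: Silver tyre depth gauge lying flat, about 100 x 30 x 12 mm, right of the ledge. Leave alone. Origin: under the middle of its body.
- wheel_brush: Black wheel brush lying on the right side, 245 mm long, 58 mm high. Leave alone. Origin: underside, near the middle.
- pry_tool: Flat orange panel pry tool lying at the right, about 200 x 32 x 10 mm. Leave alone. Origin: underside, near the middle.
- round_bottle: Tall round green glass bottle, 64 mm diameter, 190 mm high, standing left of the ledge. Leave alone. Origin: centre of underside.
- spray_can: White can, 60 mm diameter, 170 mm high, standing on the left. Leave alone. Origin: centre of underside.

How it is judged (in metres and radians):
On the way:
1. The rail is drawn fully out and its lock button has clicked up (value of joint rail above 0.174 m and value of joint lock_button above 0.007 m), for 0.2 s.
At the end, for the whole second after the job is handed in: Rail out beyond 174 mm, lock button up beyond 7 mm. Every bottle present at rest on the deck behind the rail: its mid point within the ledge's ends, over 19 mm behind the rail's centre line, over 5 mm before the back wall, and under 78 mm above the bench (not lying on anything) (all of step 1 and x of bottle1_mid in the frame of rack between -0.036 and 0.056 m and y of bottle1_mid in the frame of rack between -0.25 and 0.25 m and z of bottle1_mid in the frame of rack between 0.02 and 0.078 m and linear speed of each of bottle1, bottle2, bottle3, bottle4, bottle5, bottle6 below 0.03 m/s and x of bottle2_mid in the frame of rack between -0.036 and 0.056 m and y of bottle2_mid in the frame of rack between -0.25 and 0.25 m and z of bottle2_mid in the frame of rack between 0.02 and 0.078 m and x of bottle3_mid in the frame of rack between -0.036 and 0.056 m and y of bottle3_mid in the frame of rack between -0.25 and 0.25 m and z of bottle3_mid in the frame of rack between 0.02 and 0.078 m and x of bottle4_mid in the frame of rack between -0.036 and 0.056 m and y of bottle4_mid in the frame of rack between -0.25 and 0.25 m and z of bottle4_mid in the frame of rack between 0.02 and 0.078 m and x of bottle5_mid in the frame of rack between -0.036 and 0.056 m and y of bottle5_mid in the frame of rack between -0.25 and 0.25 m and z of bottle5_mid in the frame of rack between 0.02 and 0.078 m and x of bottle6_mid in the frame of rack between -0.036 and 0.056 m and y of bottle6_mid in the frame of rack between -0.25 and 0.25 m and z of bottle6_mid in the frame of rack between 0.02 and 0.078 m); the robot touches nothing.
It fails at once if A bottle is put on the ledge before the rail has locked (value of joint lock_button below 0.004 m and ((x of bottle1_mid in the frame of rack between -0.036 and 0.056 m and y of bottle1_mid in the frame of rack between -0.25 and 0.25 m and z of bottle1_mid in the frame of rack between 0.02 and 0.078 m) or (x of bottle2_mid in the frame of rack between -0.036 and 0.056 m and y of bottle2_mid in the frame of rack between -0.25 and 0.25 m and z of bottle2_mid in the frame of rack between 0.02 and 0.078 m) or (x of bottle3_mid in the frame of rack between -0.036 and 0.056 m and y of bottle3_mid in the frame of rack between -0.25 and 0.25 m and z of bottle3_mid in the frame of rack between 0.02 and 0.078 m) or (x of bottle4_mid in the frame of rack between -0.036 and 0.056 m and y of bottle4_mid in the frame of rack between -0.25 and 0.25 m and z of bottle4_mid in the frame of rack between 0.02 and 0.078 m) or (x of bottle5_mid in the frame of rack between -0.036 and 0.056 m and y of bottle5_mid in the frame of rack between -0.25 and 0.25 m and z of bottle5_mid in the frame of rack between 0.02 and 0.078 m) or (x of bottle6_mid in the frame of rack between -0.036 and 0.056 m and y of bottle6_mid in the frame of rack between -0.25 and 0.25 m and z of bottle6_mid in the frame of rack between 0.02 and 0.078 m))).
It fails at once if One of the other loose things on the bench is moved by more than 50 mm (distance of any of wax_tin, depth_gauge, wheel_brush, pry_tool, round_bottle, spray_can from where it was at the start of the episode above 0.05 m).
Of bottle1, bottle2, bottle3, bottle4, bottle5, bottle6 only 4 to 6 are there at a start; the rules pass over those that are not, and their reading is None.
At some moment in a run one of bottle1, bottle2, bottle3, bottle4, bottle5, bottle6 may be knocked a few centimetres aside while the robot is not near it.
Once in a run the grip may slacken for a moment while it holds something.
It also fails if it takes over 210 s, if anything falls off the work surface, if the arm or the gripper's body presses on something with over 40 N, if the wrist force passes 120 N, or if a joint passes its speed limit or range.

## Working session

There is one attempt and no reset: what is moved stays moved. The work goes in short steps, each a Python script; the robot and the scene stay as the last script left them, time stands still between calls to the robot, and variables do not carry over. Pictures are saved under pics/ and viewed, at most 14 in all, crops included, and the job is handed in when it is done.

```bash
mkdir -p pics; ls
python3 - <<'E'
from bench import ctrl, monitor, read_camera, camera_params
import cv2,numpy as np
np.set_printoptions(precision=4,suppress=True)
for n in("scene","top"):
    im=read_camera(n); cv2.imwrite(f"pics/{n}0.png",cv2.resize(im,(800,600),interpolation=cv2.INTER_CUBIC)); np.save(f"pics/{n}0.npy",im)
    print(n,camera_params(n))
print(camera_params("wrist"), monitor.current_eef_rot(), monitor.current_t())
E
```

```text
bench.py
pics
scene {'fx': 388.5076496131126, 'fy': 388.5076496131126, 'cx': 247.8351913064786, 'cy': 189.41280330122945, 'pose': array([[-0.8796, -0.3044,  0.3656,  0.8918],
       [ 0.4757, -0.5678,  0.6718,  0.7939],
       [ 0.0031,  0.7648,  0.6442,  0.8068],
       [ 0.    ,  0.    ,  0.    ,  1.    ]])}
top {'fx': 395.78720110615745, 'fy': 395.78720110615745, 'cx': 255.3840070345103, 'cy': 190.19526686162553, 'pose': array([[ 0.0122,  0.9978, -0.0655,  0.3813],
       [-0.9999,  0.0114, -0.012 ,  0.0391],
       [-0.0112,  0.0657,  0.9978,  1.2672],
       [ 0.    ,  0.    ,  0.    ,  1.    ]])}
{'fx': 297.3186396354542, 'fy': 297.3186396354542, 'cx': 258.79893637536907, 'cy': 195.80991065143783, 'T_tool_cam': array([[ 0.0005,  0.9613,  0.2757,  0.0781],
       [ 1.    , -0.0005, -0.    , -0.001 ],
       [ 0.0001,  0.2757, -0.9613, -0.1711],
       [ 0.    ,  0.    ,  0.    ,  1.    ]])} [[ 0.9448  0.3276 -0.0003]
 [ 0.3276 -0.9448  0.0011]
 [ 0.0001 -0.0012 -1.    ]] 0.1
```

View pics/top0.png

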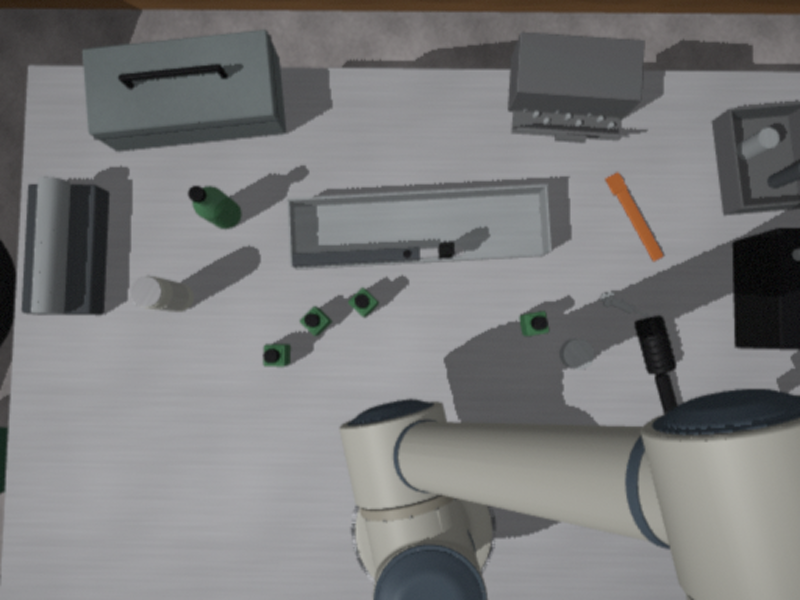

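View pics/scene0.png

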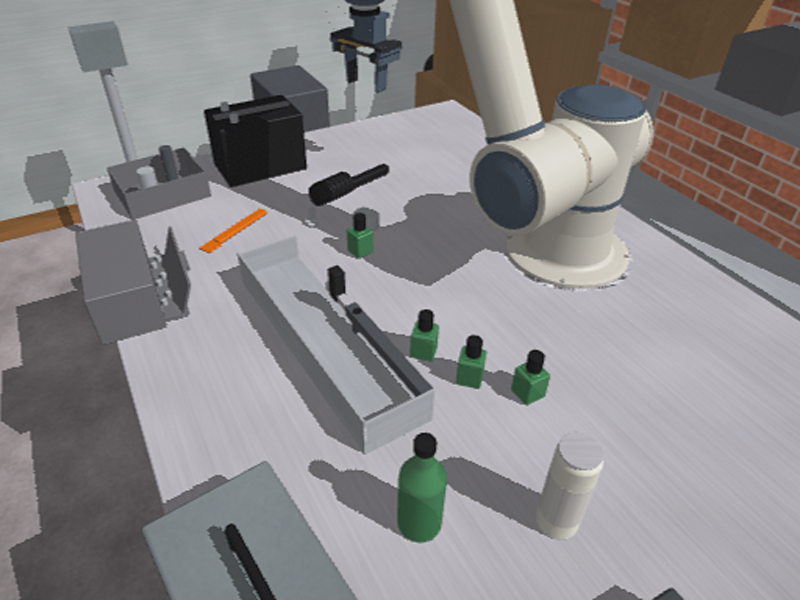

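Run:
```python
import cv2,numpy as np
a=np.load("pics/top0.npy")[110:240,160:360]; cv2.imwrite("pics/c1.png",cv2.resize(a,None,fx=4,fy=4,interpolation=cv2.INTER_CUBIC))
b=np.load("pics/scene0.npy")[130:295,140:365]; cv2.imwrite("pics/c2.png",cv2.resize(b,None,fx=3.5,fy=3.5,interpolation=cv2.INTER_CUBIC))
```

```text
(no output)
```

View pics/c1.png

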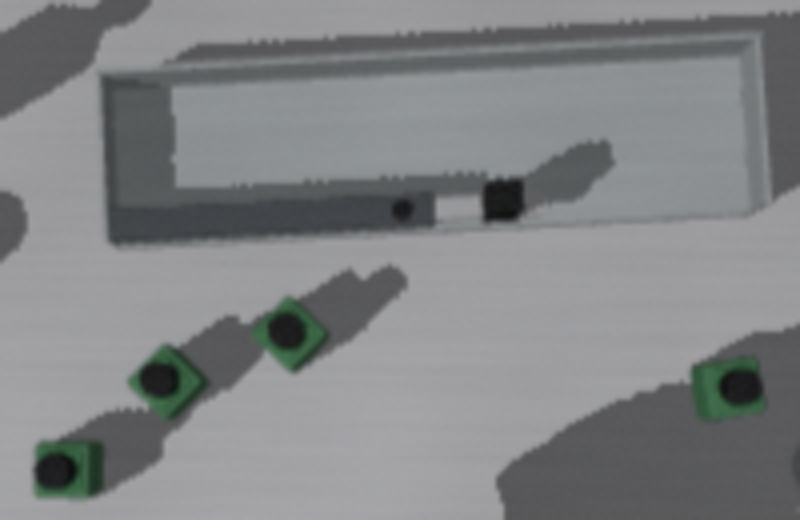

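View pics/c2.png

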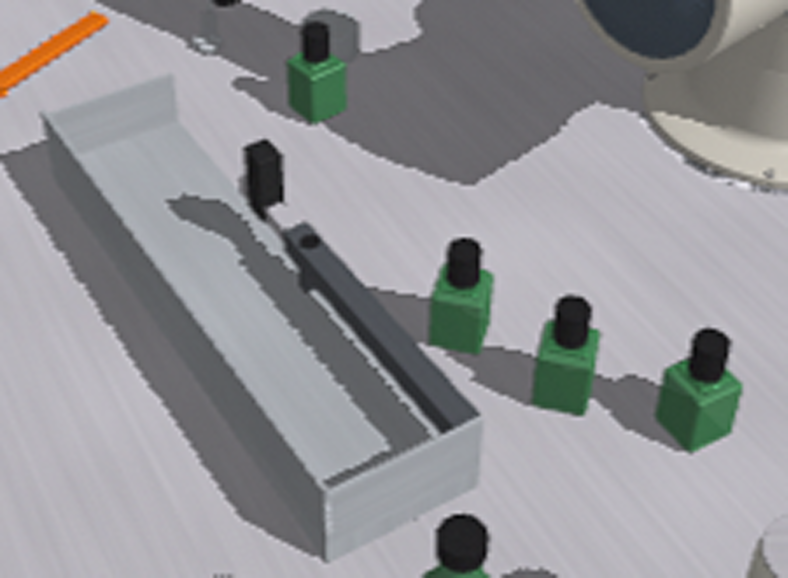

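```bash
cat > h.py <<'E'
import numpy as np, cv2
from bench import ctrl, monitor, read_camera, camera_params
from scipy.optimize import least_squares
np.set_printoptions(precision=4,suppress=True)
P={n:camera_params(n) for n in("scene","top")}
def proj(n,X):
    p=P[n]; X=np.atleast_2d(X); c=(X-p["pose"][:3,3])@p["pose"][:3,:3]
    return np.c_[p["cx"]+p["fx"]*c[:,0]/-c[:,2], p["cy"]-p["fy"]*c[:,1]/-c[:,2]]
def plane(n,uv,z):
    p=P[n]; uv=np.atleast_2d(uv).astype(float)
    d=np.c_[(uv[:,0]-p["cx"])/p["fx"],-(uv[:,1]-p["cy"])/p["fy"],-np.ones(len(uv))]@p["pose"][:3,:3].T
    o=p["pose"][:3,3]; return (o+d*((z-o[2])/d[:,2])[:,None])[:,:2]
def tri(uvt,uvs,z):   # x,y from both views at known height
    return least_squares(lambda v: np.r_[(proj("top",[v[0],v[1],z])-uvt).ravel(),(proj("scene",[v[0],v[1],z])-uvs).ravel()],plane("top",uvt,z)[0])
E
cat > fit.py <<'E'
from h import *
T=lambda x,y:np.array([160+(x+.5)/4-.5,110+(y+.5)/4-.5])
S=lambda x,y:np.array([140+(x+.5)/3.5-.5,130+(y+.5)/3.5-.5])
obs=[("top",T(100,76),(65,254,80)),("top",T(760,35),(65,-254,80)),("top",T(110,242),(-67,254,74)),
("top",T(435,192),(-43,0,74)),("top",T(435,228),(-67,0,74)),("top",T(402,210),(-55,25,74)),
("scene",S(42,115),(65,-254,80)),("scene",S(172,76),(-65,-254,75)),("scene",S(326,488),(65,254,80)),
("scene",S(480,418),(-65,254,75)),("scene",S(326,560),(65,254,0)),("scene",S(310,241),(-55,25,74))]
L=np.array([o[2] for o in obs])/1e3
def W(v,L): c,s=np.cos(v[2]),np.sin(v[2]); return L@np.array([[c,-s,0],[s,c,0],[0,0,1]]).T+[v[0],v[1],0]
def res(v):
    X=W(v,L); return np.concatenate([(proj(o[0],X[i:i+1])[0]-o[1]) for i,o in enumerate(obs)])
r=least_squares(res,[.6,.1,0],loss="soft_l1"); print("rack",r.x[:2],np.degrees(r.x[2])); print(res(r.x).reshape(-1,2))
np.save("rack.npy",r.x)
print("grip top",plane("top",T(503,200),.12))
for t,s in [((289,330),(464,247)),((159,379),(573,305)),((56,470),(710,339)),((741,386),(316,31))]:
    q=tri(T(*t),S(*s),.095); print("bottle",q.x,q.fun, np.hypot(*q.x))
inv=lambda p:(p-r.x[:2])@np.array([[np.cos(r.x[2]),-np.sin(r.x[2])],[np.sin(r.x[2]),np.cos(r.x[2])]])
print("grip in rack",inv(plane("top",T(503,200),.12)))
for y in(-.24,-.1,.05,.2): print(W(r.x,np.array([[.009,y,0]])))
E
python3 fit.py
```

```text
rack [0.6008 0.0171] 3.7272999289551603
[[-1.196  -1.4901]
 [ 0.738  -0.3995]
 [-1.5411  0.2983]
 [ 0.2987  0.4425]
 [ 0.7347 -0.714 ]
 [ 0.5389  0.3068]
 [-0.1387 -1.5837]
 [ 0.061  -1.3769]
 [-0.3165  0.6705]
 [ 1.0365 -0.3716]
 [ 0.4096  0.6084]
 [-0.0454 -0.0462]]
grip top [[ 0.547  -0.0335]]
bottle [0.4511 0.1234] [-0.1803  0.2139 -0.2549 -0.0561] 0.4677147304102428
bottle [0.4134 0.2189] [-0.0454  0.3016 -0.2536  0.1755] 0.46775965458417307
bottle [0.3452 0.2947] [-0.3797  0.3158 -0.4029 -0.1058] 0.45387644932054977
bottle [ 0.4142 -0.2115] [-0.0513 -0.0026 -0.0249 -0.0994] 0.465066600648496
grip in rack [[-0.057 -0.047]]
[[ 0.6254 -0.2218  0.    ]]
[[ 0.6163 -0.0821  0.    ]]
[[0.6065 0.0676 0.    ]]
[[0.5968 0.2172 0.    ]]
```

```bash
cat >> h.py <<'E'
try: V=np.load("rack.npy")
except Exception: V=np.zeros(3)
c,s=np.cos(V[2]),np.sin(V[2])
def rk(x,y,z): return np.array([V[0]+c*x-s*y,V[1]+s*x+c*y,z])
def R(a): a=np.radians(a); return np.array([[np.cos(a),np.sin(a),0],[np.sin(a),-np.cos(a),0],[0,0,-1]])
YAW=np.degrees(V[2])
def inrack(p): d=np.asarray(p)[:2]-V[:2]; return np.array([c*d[0]+s*d[1],-s*d[0]+c*d[1]])
E
python3 - <<'E'
from h import *
ctrl.command_gripper(0)
ctrl.goto(rk(-.055,.012,.2),R(YAW)); ctrl.move_l(rk(-.055,.012,.093),vel=.1)
print(monitor.current_contact_force())
hit=ctrl.move_l(rk(-.055,-.225,.093),vel=.05,contact_N=14)
print(hit,inrack(monitor.current_tool_pos()),monitor.current_contact_force())
ctrl.move_l(rk(-.055,inrack(monitor.current_tool_pos())[1]+.03,.093),vel=.1)
ctrl.move_l(rk(-.055,-.14,.3),vel=.2)
ctrl.goto(rk(-.2,-.1,.3),R(YAW)); ctrl.command_gripper(.6)
print(monitor.current_t(),monitor.current_contact_force())
for n in("scene","top"): np.save(f"pics/{n}1.npy",read_camera(n))
a=np.load("pics/top1.npy")[110:240,160:360]; b=np.load("pics/scene1.npy")[130:295,140:365]
cv2.imwrite("pics/d.png",np.hstack([cv2.resize(a,(400,300),interpolation=3),cv2.resize(b,(400,300),interpolation=3)]))
E
```

```text
[0.9291 0.0585 0.0478]
True [-0.0551 -0.1839] [1.192  6.6962 4.765 ]
11.775 [ 0.1894 -0.0192 -0.0923]
```

View pics/d.png

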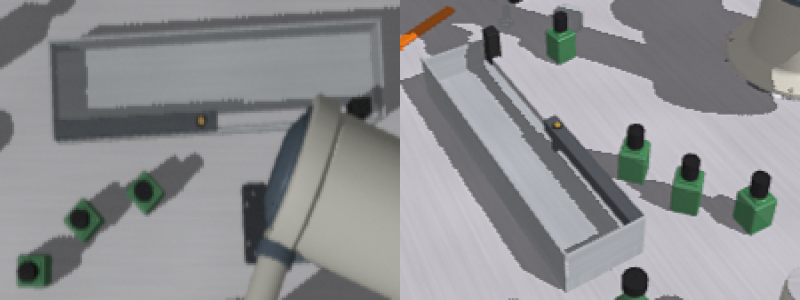

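```bash
cat >> h.py <<'E'
def greens():
    im=read_camera("scene"); hsv=cv2.cvtColor(im,cv2.COLOR_BGR2HSV)
    n,_,st,ce=cv2.connectedComponentsWithStats(cv2.inRange(hsv,(45,80,40),(85,255,255)))
    b=[(*plane("scene",ce[i],.03)[0],st[i,4]) for i in range(1,n) if st[i,4]>60]
    return np.array(b),im
def pickplace(xy,slot,a=None,sx=.012):
    a=YAW if a is None else a
    z=.064; p=np.r_[xy,z]; Rk=R(a)
    ctrl.goto(p+[0,0,.16],Rk); ctrl.command_gripper(.6); ctrl.move_l(p+[0,0,.05],vel=.25)
    if ctrl.move_l(p,vel=.1,contact_N=8): print("touch on descent",monitor.current_tool_pos())
    ctrl.command_gripper(0); ctrl.sleep(.2); w=monitor.current_grip_width(); print("w",w,"F",monitor.current_grasp_force())
    if not .26<w<.36: return False
    ctrl.move_l(p+[0,0,.18],vel=.2)
    t=rk(sx,slot,.24); ctrl.goto(t,R(YAW)); w=monitor.current_grip_width(); print("w over slot",w)
    if not .26<w<.36: return False
    ctrl.move_l(rk(sx,slot,.105),vel=.2)
    h=ctrl.move_l(rk(sx,slot,z+.0185),vel=.04,contact_N=5); q=monitor.current_tool_pos(); print("placed",h,inrack(q),q[2])
    ctrl.command_gripper(.55); ctrl.sleep(.2); ctrl.move_l(np.r_[q[:2],.24],vel=.2)
    print("t",monitor.current_t(),greens()[0]); return True
E
python3 - <<'E'
from h import *
print("can",plane("top",np.array([147,293])*.64,.17),"round",plane("top",np.array([197,194])*.64,.19))
print(greens()[0])
print(pickplace([.4511,.1234],-.01))
print(greens()[0])
E
```

```text
can [[0.4557 0.5028]] round [[0.6312 0.4122]]
[[   0.4153   -0.211   252.    ]
 [   0.4548    0.1309  313.    ]
 [   0.4171    0.2253  323.    ]
 [   0.3483    0.3015  404.    ]
 [   0.6209    0.399  1414.    ]]
w 0.30344041953777107 F 29.929697513580322
w over slot 0.3019811958848026
placed True [ 0.0118 -0.0095] 0.08351340529332466
t 19.9417 [[   0.4156   -0.2106  251.    ]
 [   0.6074   -0.0072  347.    ]
 [   0.4171    0.2252  323.    ]
 [   0.3482    0.3015  405.    ]
 [   0.6209    0.399  1415.    ]]
True
[[   0.4158   -0.2104  249.    ]
 [   0.6074   -0.0072  347.    ]
 [   0.4171    0.2251  322.    ]
 [   0.3482    0.3014  405.    ]
 [   0.621     0.3991 1414.    ]]
```

Run:
```python
from h import *
for xy,g,slot in [([.4134,.2189],[.4171,.2251],.07),([.3452,.2947],[.3482,.3014],.15),([.4142,-.2115],[.4156,-.2108],-.09)]:
    G=greens()[0]; d=np.hypot(*(G[:,:2]-g).T).min()
    if d>.004: print("moved?",xy,d,G); break
    if not pickplace(xy,slot): print("lost"); break
ctrl.goto(rk(-.25,-.12,.3),R(YAW))
G,im=greens(); print(G,monitor.current_t())
a=read_camera("top")
cv2.imwrite("pics/e.png",np.vstack([cv2.resize(im,(400,300),interpolation=3),cv2.resize(a,(400,300),interpolation=3)]))
```

```text
w 0.3035948176770272 F 29.94350105524063
w over slot 0.30104877730833574
placed True [0.0118 0.0704] 0.08356757543621518
t 28.5 [[   0.4235   -0.181    90.    ]
 [   0.6053    0.0369  692.    ]
 [   0.3482    0.3014  406.    ]
 [   0.621     0.3991 1413.    ]]
w 0.299055380068361 F 29.90936279296875
w over slot 0.29760358442797874
placed True [0.0119 0.1505] 0.08355855607888948
t 37.3333 [[   0.6019    0.0831 1083.    ]
 [   0.6209    0.3991 1415.    ]]
moved? [0.4142, -0.2115] 0.34775052836096926 [[   0.6018    0.0829 1084.    ]
 [   0.6209    0.399  1414.    ]]
[[   0.3622   -0.2324  238.    ]
 [   0.6019    0.0829 1083.    ]
 [   0.6209    0.399  1413.    ]] 38.9
```

View pics/e.png

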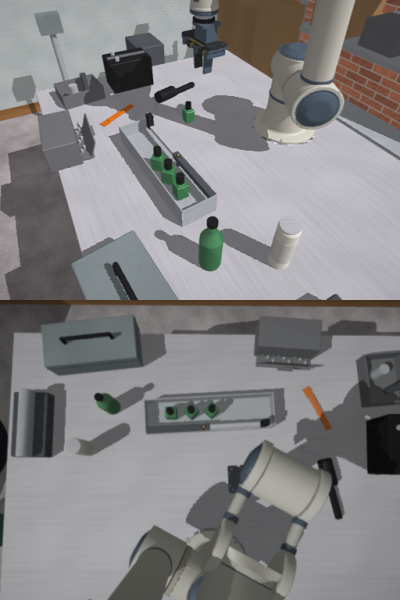

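Run:
```python
from h import *
ctrl.goto([.42,.2,.35],R(YAW))
G,im=greens(); print(G,monitor.current_t())
a=read_camera("top")
u,v=proj("top",[.37,-.22,.05])[0].astype(int); u2,v2=proj("scene",[.37,-.22,.05])[0].astype(int); print(u,v,u2,v2)
cv2.imwrite("pics/f.png",np.hstack([cv2.resize(x[q-33:q+33,p-33:p+33],(396,396),interpolation=3) for x,p,q in((a,u,v),(im,u2,v2))]))
```

```text
[[   0.3619   -0.233   237.    ]
 [   0.602     0.0828 1085.    ]
 [   0.6209    0.399  1414.    ]] 40.2417
344 220 240 144
```

View pics/f.png

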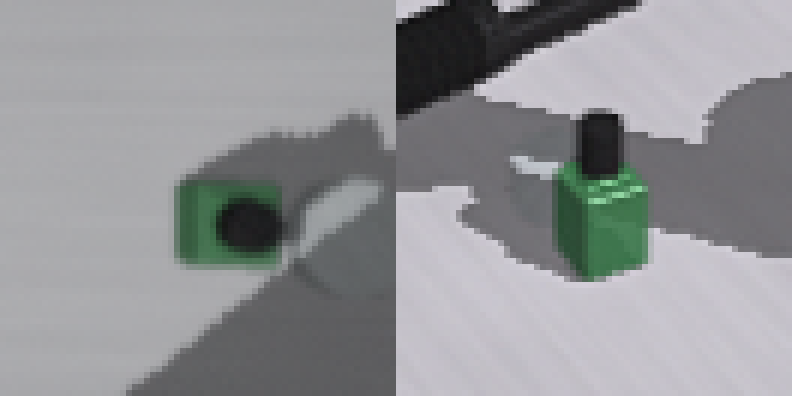

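The last bottle was knocked but still stands, next to the tin. Its cap is at (248,223) in the top crop and (204,117) in the scene crop.

Run:
```python
from h import *
f=lambda u,v,x,y:np.array([u-33+(x+.5)/6-.5,v-33+(y+.5)/6-.5])
q=tri(f(344,220,248,223),f(240,144,204,117),.095); print(q.x,q.fun)
if np.abs(q.fun).max()<1:
    print(pickplace(q.x,-.09))
ctrl.goto([.40,-.15,.35],R(YAW)); ctrl.sleep(.5)
im=read_camera("scene"); ctrl.goto([.42,.25,.35],R(YAW)); a=read_camera("top"); print(monitor.current_t())
cv2.imwrite("pics/g.png",np.vstack([cv2.resize(im[90:295,100:365],(400,300),interpolation=3),cv2.resize(a,(400,300),interpolation=3)]))
```

```text
[ 0.3618 -0.2338] [0.5431 0.2565 0.0344 1.3418]
43.6917
```

View pics/g.png

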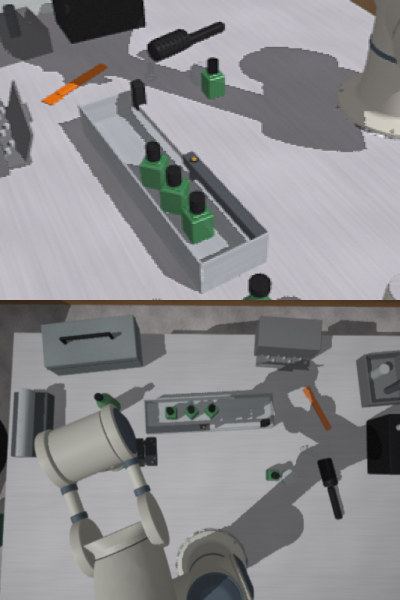

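Run:
```python
from h import *
print(pickplace([.361,-.2335],-.09))
ctrl.goto([.40,-.2,.35],R(YAW)); ctrl.sleep(.5)
im=read_camera("scene"); ctrl.goto([.40,.25,.35],R(YAW)); a=read_camera("top"); print(monitor.current_t())
cv2.imwrite("pics/h.png",np.vstack([cv2.resize(im[90:295,100:365],(400,300),interpolation=3),cv2.resize(a,(400,300),interpolation=3)]))
```

```text
w 0.30073326924723215 F 29.925132393836975
w over slot 0.3023235486235221
placed True [ 0.0117 -0.0904] 0.08352678859966409
t 53.0417 [[   0.6041    0.0506 1347.    ]
 [   0.621     0.3991 1413.    ]]
True
56.4083
```

View pics/h.png

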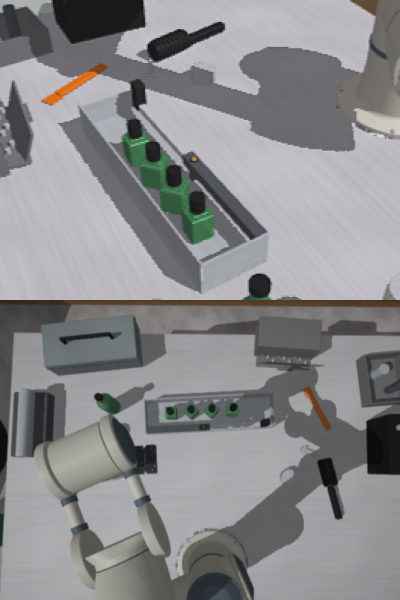

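```bash
python3 -c "
from bench import ctrl, monitor, read_camera, camera_params
print(ctrl.sign_off())"
```

```text
the job is handed in; nothing more can be done
None
```

The job is handed in: the rail is drawn out with its lock button up, and all four small green bottles found stand on the ledge behind it; the result of the judging was not shown.

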